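# Seat both end plugs of a gearbox valve housing against the bench stop

## Task

The aluminium valve housing on the bench has a steel plug standing proud at each end. Push the housing end-on and square against the upright plate of the bolted-down stop bracket until the plug at that end is fully home and hold it there a moment, then turn the housing round and do the same with the other end; push the plugs only with the plate, not with the gripper. Then set the housing down upright in the steel tray, without dropping it or disturbing the other things on the bench.

Things in the scene. Friction and masses are not known exactly. Their poses are not given: they have to be found in the camera images.
- housing: Oblong aluminium valve housing, loose, about 0.7 kg: a block 110 long (x) x 56 wide (y) x 48 high (z) mm, with a low round port boss (towards +x) and a low square cover plate on its top, up to 8 mm above it. Origin: centre of its underside; z up. One plug stands out of each small end (+x and -x), on the axis 26 mm above the underside. Best gripped across its 56 mm width.
- cap_a: Round steel head (34 mm diameter, 8 mm thick) of the plug in the housing's +x end. Origin: centre of its inner face, on the plug's axis, 26 mm above the housing's underside; its x axis points outward from the housing. Its outer face is at x = +8 mm. Fully home, the inner face lies on the housing's end, so the outer face is then 63 mm from the housing's centre (79 mm when fully out).
- cap_b: The same head of the plug in the housing's -x end; its x axis points outward (the housing's -x).
- plug_a (a joint): How far the plug in the +x end is pushed in, m: 0 fully out (inner face of head 16 mm off the housing), 0.016 fully home. A stiff friction fit: about 5 N to move the plug itself, up to some 15 N in all with the housing rubbing on the bench; it stays where it is left, and stops solid when home.
- plug_b (a joint): The same for the plug in the -x end.
- press_stop: Stop bracket of dark steel bolted to the bench (fixed): an upright plate 140 mm wide (y), 70 mm high, 12 mm thick, with a foot and two gussets behind it reaching 80 mm back. Origin: on the bench at the middle of the foot of the plate's press face; x points into the plate (the pressing direction), so the housing comes from its -x side. z up.
- press_face (a point): Point on the middle of the plate's press face, 26 mm above the bench, the height of the plug axis when the housing rests on the bench.
- tray: Open steel tray, fixed to the bench, outside 230 (x) x 180 (y) x 28 high mm, walls 4 mm. Origin: centre of its underside.
- tray_in (a point): Centre of the tray's inner floor, 4 mm above the bench.
- gear: Bystander: loose steel gear, 84 mm diameter, 32 mm high, lying flat. Origin: centre of its underside.
- wrench: Bystander: loose wrench 190 mm long lying on the bench. Origin about its middle, x along it.
- can: Bystander: can of 66 mm diameter, 100 mm high, standing. Origin: centre of its underside.
Mind the look-alikes: they are no part of the job. What is shaped like the housing but pink or purple is not meant.

How it is judged:
By the outcome, as a careful person would: the job done as asked, in the order asked, and still so for the second after the job is handed in, with the robot touching nothing.
It also fails if it takes over 72 s, if anything falls off the work surface, if the arm or the gripper's body presses on something with over 40 N, if the wrist force passes 120 N, or if a joint passes its speed limit or range.

## Robot

A 6-joint arm with a two-finger parallel gripper is mounted at the origin on the work surface. World frame = base frame: x ahead of the robot, y to its left, z up, the work surface at z = 0. Lengths are in m, angles in rad, forces in N, time in s.
With the tool pointing down it reaches from about 0.275 to 0.85 m from the base axis. Payload 19 kg.
Tool frame: the origin (TCP) lies at the very end of the fingers, on their centre line; the grasp point (between the pads) lies 19 mm behind it (arm.hold_point_z is the distance from the TCP to the grasp point, in m); z points along the fingers, x is the direction in which the jaws open and shut, and the axes are right-handed (so a half turn about z gives the same grasp; the last joint's range is limited). The gripper opens to 85 mm and grips with 20 to 120 N. Pads are 22 mm wide; open, the fingers measure 114 mm over their backs; the gripper's body (76 mm by 85 mm) begins 54 mm behind the grasp point. The pads swing forward as they close: fully open they stand 13 mm farther back than shut.
Start: joints at [-1.271, 0.15, 1.437, -0, 1.554, -0.134], TCP at [0.242, -0.522, 0.231] pointing down, gripper open.
Joint ranges: [-2.8, 2.8], [-0.68, 2.1], [0.12, 2.68], [-1.39, 4.53], [0.16, 2.79], [-2.81, 2.81]. Speed limits (rad/s): [1.89, 1.89, 2.22, 3.01, 3.01, 3.01].

## Interface

Orientations are given as a unit quaternion [w, x, y, z].
In Python, from cell import arm gives the robot as it stands.
- The arm moves only by the tool move_arm, never from a script. Its argument "deltas" is a list of rows, each a list of 7 numbers: the turn, a rotation vector about the tool's x, y, z in degrees, then the shift along the tool's x, y, z in cm, then the gripper command: -1 is shut, 1 is fully open, values between are in proportion. In form: [[rx, ry, rz, x, y, z, hand], ...]. A call has 1 to 5 rows; each row shifts and turns the commanded pose from where the row before left it, along the tool's axes as they then stand; what a row does not reach is not made up. A row lasts 1/8 s, in which the tool goes at most 62.5 mm and 10.7 degrees, less where a joint would pass 70% of its speed; a pose out of reach is approached as far as the arm can. A call is refused whole if a number of a shift passes 6.25 or a number of a turn 10.7, either way. A call with a gripper value outside its range is refused whole. The fingers move at their own pace and stop on an object; "newtons" is the grip in N (left out, the last holds). Time passes only in rows, so rows that do not move let the fingers close. It gives the time, the measured TCP pose, the force and the opening at its end, in the units of the state.
- arm.get_obs(): the state, without advancing time (a new reading comes with each control period).
- arm.snapshot(name): name is "scene" or "top" or "wrist"; returns the picture (420x560x3 uint8, red, green, blue); there is no depth.
- arm.get_calibration(name): a dict with "intrinsics" (3x3 intrinsics, pixels), "R" (3x3) and "t" (3): a world point X has camera coordinates R X + t. Camera axes: x right, y down, z forward; pixel columns grow to the right and rows downward; lengths in m; the calibration is good to about 2 mm. The wrist camera is an equidistant fisheye: a pixel r from the principal point sees the ray r / f radians off the axis. A picture is of the moment at which its call begins: read the wrist's pose just before it. get_calibration takes no time and is no camera call; for the wrist camera it gives the pose at the moment of the call.
- arm.job_done(): hands the job in, once; it reports no verdict.
The state is a dict: "time": time; "joints": joint angles; "joint_velocities": joint speeds; "tau": joint torques, N m; "eef_pos": TCP position; "eef_rot": TCP orientation; "contact_force": force on the tool from outside, world axes, zero at the start; "ft_torque": the same for the moment, N m; "gripper_width": opening from 0.0 (shut) to 1.0 (fully open).
Only numpy, scipy, OpenCV 4.12 (cv2) and the standard library are available. Lean on these libraries where they do the work, as an engineer would, in place of code of your own. Each camera call takes 0.05 s, during which the arm holds its last target. There are 200 camera calls.

## Working session

There is one attempt and no reset: what is moved stays moved. The work goes in short steps, Python scripts to look and compute and a tool call to move; the robot and the scene stay as the last step left them, time stands still between calls to the robot, and variables do not carry over. Pictures are saved under pics/ and viewed, about 8 in all and at most 12, crops included, and the job is handed in when it is done.

Besides the shell and the picture viewer there is one more tool, called after "Emit:" in YAML: its name, and indented under it one key for each argument. move_arm: Moves the arm, as the interface text tells. Its arguments: {"type":"object","properties":{"deltas":{"type":"array","items":{"type":"array","items":{"type":"number"}}},"newtons":{"type":"number"}},"required":["deltas"]}

```bash
mkdir -p pics; ls; python3 - <<'E'
from cell import arm
import cv2,numpy as np
for n in("scene","top"):
    c=arm.get_calibration(n);print(n,np.round(c["intrinsics"],1).tolist(),np.round(c["R"],4).tolist(),np.round(c["t"],4).tolist())
    cv2.imwrite(f"pics/{n}0.png",cv2.resize(arm.snapshot(n)[:,:,::-1],(800,600)))
print(arm.get_obs())
E
```

```text
pics
scene [[395.0, 0.0, 282.1], [0.0, 395.0, 216.0], [0.0, 0.0, 1.0]] [[-0.3854, 0.9227, 0.0045], [0.7571, 0.319, -0.5701], [-0.5275, -0.2163, -0.8216]] [0.2146, -0.4116, 1.4155]
top [[530.4, 0.0, 284.7], [0.0, 530.4, 208.4], [0.0, 0.0, 1.0]] [[0.0006, -1.0, 0.0043], [-0.9926, -0.0011, -0.1211], [0.1211, -0.0042, -0.9926]] [0.0197, 0.5726, 1.3582]
{'time': 0.1, 'joints': array([-1.27100803e+00,  1.50957739e-01,  1.43791977e+00, -3.46685141e-05,
        1.55378563e+00, -1.33997795e-01]), 'joint_velocities': array([ 0.00088323, -0.00090779, -0.00056734,  0.00212034, -0.00014481,
       -0.00048655]), 'tau': array([ 3.52043840e-03, -7.14377260e+01, -5.71799862e+01, -2.80315971e-04,
        7.00212491e-03,  3.38917016e-05]), 'eef_pos': array([ 0.24159042, -0.52156136,  0.23074694]), 'eef_rot': array([-3.32606953e-04,  8.42706765e-01, -5.38372568e-01, -4.19708605e-04]), 'contact_force': array([-0.51535725,  0.07520781,  0.49704293]), 'ft_torque': array([ 0.03137291,  0.03655515, -0.02918627]), 'gripper_width': 0.9986486129211453}
```

View pics/top0.png

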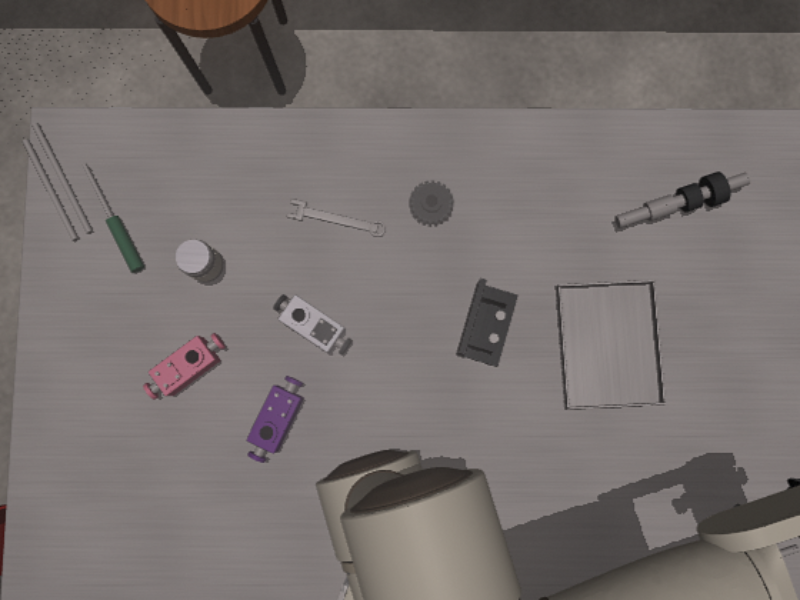

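View pics/scene0.png

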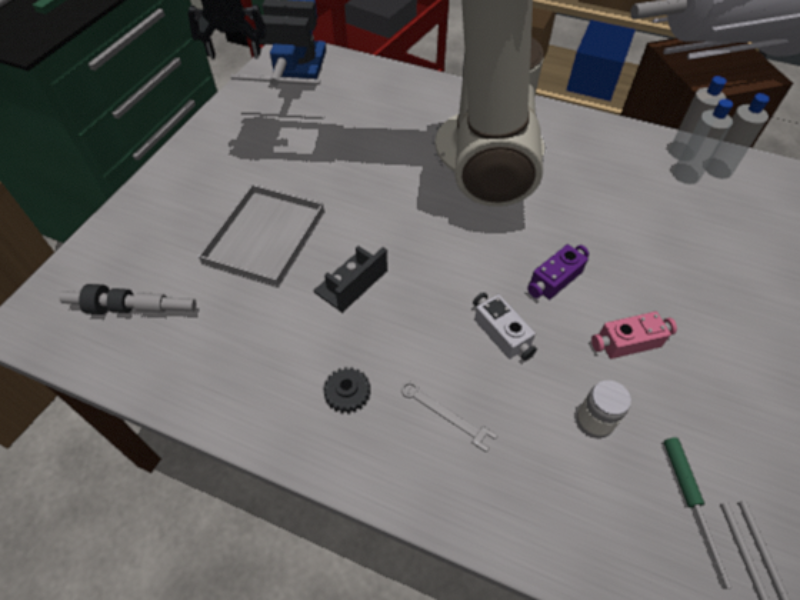

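The top view shows the silver housing at (313,324), with its port boss at the upper left, so cap_b faces the bracket. The bracket's press face runs from about (482,281) to (460,357), the tray is centred near (610,345), the wrench is at (337,218), the gear at (431,203) and the can at (197,255). I'll enlarge the work area to measure it.

```bash
cat >h.py <<'E'
from cell import arm
import cv2,numpy as np
def w(n,u,v,z):
    c=arm.get_calibration(n);K=c["intrinsics"];R=np.array(c["R"]);t=np.array(c["t"])
    d=R.T@np.linalg.inv(K)@np.array([u,v,1]);o=-R.T@t
    return o+d*(z-o[2])/d[2]
def proj(n,X):
    c=arm.get_calibration(n);p=np.array(c["R"])@np.array(X)+np.array(c["t"]);K=c["intrinsics"];return (K@(p/p[2]))[:2]
E
python3 - <<'E'
from h import *
im=arm.snapshot("top")[:,:,::-1]
cv2.imwrite("pics/crop.png",cv2.resize(im[185:265,185:375],None,fx=4.2,fy=4.2,interpolation=cv2.INTER_CUBIC))
E
```

```text
(no output)
```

View pics/crop.png

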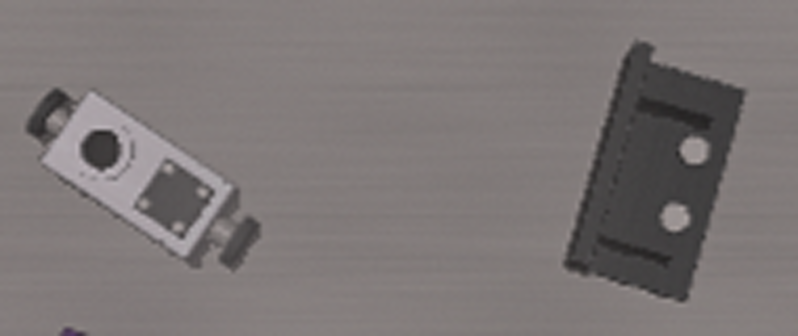

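```bash
python3 - <<'E'
from h import *
f=lambda a,b,z:w("top",185+(a+.5)/4.2-.5,185+(b+.5)/4.2-.5,z)
def fit(P,z):
    P=np.array([f(*p,z)[:2] for p in P]);print(np.round(P,4).tolist(),"mean",P.mean(0).round(4),"sides",[np.linalg.norm(P[i]-P[i-1]).round(4) for i in range(len(P))]);return P
P=fit([(90,92),(232,185),(187,258),(42,158)],.048)
d=P[0]+P[3]-P[1]-P[2];print("yaw",np.degrees(np.arctan2(d[1],d[0])))
print("caps",fit([(47,113),(240,245)],.026))
B=fit([(628,48),(566,265)],0.0)
B=fit([(639,42),(574,268)],0.07)
d=B[0]-B[1];print("plate dir",np.degrees(np.arctan2(d[1],d[0])))
fit([(652,48),(744,90),(686,300),(588,272)],.006)
g=lambda a,b,z:w("top",(a+.5)*.7-.5,(b+.5)*.7-.5,z)[:2].round(4)
print("tray",[g(*p,.028) for p in[(557,286),(653,282),(663,403),(567,408)]])
print("wrench",g(295,210,.01),g(380,230,.01),"gear",g(431,203,.03),"can",g(194,250,.1),"purple",g(293,382,.03))
E
```

```text
[[0.5757, 0.2248], [0.5181, 0.1363], [0.4731, 0.1634], [0.5346, 0.2536]] mean [0.5254 0.1945] sides [np.float64(0.0502), np.float64(0.1056), np.float64(0.0525), np.float64(0.1092)]
yaw 56.302986378167745
[[0.5651, 0.2547], [0.4823, 0.1326]] mean [0.5237 0.1937] sides [np.float64(0.1475), np.float64(0.1475)]
caps [[0.56513739 0.25473482]
 [0.48234669 0.13264857]]
[[0.6106, -0.1135], [0.4713, -0.0726]] mean [ 0.541 -0.093] sides [np.float64(0.1452), np.float64(0.1452)]
[[0.6041, -0.1133], [0.4662, -0.0725]] mean [ 0.5351 -0.0929] sides [np.float64(0.1439), np.float64(0.1439)]
plate dir -16.48261569817435
[[0.6098, -0.1283], [0.5827, -0.1867], [0.449, -0.1478], [0.4666, -0.086]] mean [ 0.527  -0.1372] sides [np.float64(0.1493), np.float64(0.0644), np.float64(0.1393), np.float64(0.0642)]
tray [array([ 0.596 , -0.2578]), array([ 0.6037, -0.4362]), array([ 0.3814, -0.4458]), array([ 0.3723, -0.2708])]
wrench [0.7434 0.2325] [0.705  0.0711] gear [ 0.7524 -0.0248] can [0.6494 0.3959] purple [0.4189 0.2273]
```

```bash
cat >>h.py <<'E'
from scipy.spatial.transform import Rotation as Ro
def plan(xyz,yaw):
    o=arm.get_obs();q=o["eef_rot"];R=Ro.from_quat([q[1],q[2],q[3],q[0]])
    y=np.radians(yaw);c,s=np.cos(y),np.sin(y)
    T=Ro.from_matrix(np.array([[c,s,0],[s,-c,0],[0,0,-1.]]))
    rv=np.degrees((R.inv()*T).as_rotvec());sh=T.inv().apply(np.array(xyz)-o["eef_pos"])*100
    print("t",round(o["time"],2),"pos",o["eef_pos"].round(4),"yaw",np.degrees(np.arctan2(*R.as_matrix()[[1,0],0])).round(2),"F",o["contact_force"].round(1),"w",round(o["gripper_width"],3),"q6",o["joints"][5].round(2))
    print(" turn",rv.round(2),"rows",int(np.ceil(abs(rv).max()/10.7)),"then shift cm",sh.round(2),"rows",int(np.ceil(abs(sh).max()/6.25)))
E
python3 -c "
from h import *
plan([.5245,.194,.2],-34)"
```

```text
t 0.15 pos [ 0.2416 -0.5216  0.2308] yaw -65.15 F [-0.3 -1.2  0.1] w 0.998 q6 -0.13
 turn [-2.000e-02  5.000e-02 -3.115e+01] rows 3 then shift cm [-16.56 -75.14   3.08] rows 13
```

Emit:
move_arm:
  deltas:
    - [0, 0, -10.4, 0, 0, 0, 1]
    - [0, 0, -10.4, 0, 0, 0, 1]
    - [0, 0, -10.4, 0, 0, 0, 1]
    - [0, 0, 0, -1, -4.5, 0, 1]
    - [0, 0, 0, -1, -4.5, 0, 1]

```text
time: 0.78
eef_pos: [0.2754, -0.4348, 0.2308]
eef_rot: [-0.0, 0.956, -0.292, -0.0]
contact_force: [0.5, 0.0, 0.4]
gripper_width: 0.997
```

Emit:
move_arm:
  deltas:
    - [0, 0, 0, -1, -4.5, 0, 1]
    - [0, 0, 0, -1, -4.5, 0, 1]
    - [0, 0, 0, -1, -4.5, 0, 1]
    - [0, 0, 0, -1, -4.5, 0, 1]
    - [0, 0, 0, -1, -4.5, 0, 1]

```text
time: 1.4
eef_pos: [0.3597, -0.2199, 0.2312]
eef_rot: [-0.0, 0.956, -0.292, 0.0]
contact_force: [0.4, -0.2, -0.6]
gripper_width: 1.006
```

Emit:
move_arm:
  deltas:
    - [0, 0, 0, -1, -4.5, 0, 1]
    - [0, 0, 0, -1, -4.5, 0, 1]
    - [0, 0, 0, -1, -4.5, 0, 1]
    - [0, 0, 0, -1, -4.5, 0, 1]
    - [0, 0, 0, -1, -4.5, 0, 1]

```text
time: 2.02
eef_pos: [0.4439, -0.0052, 0.2313]
eef_rot: [-0.0, 0.956, -0.292, 0.0]
contact_force: [0.8, -0.8, 0.5]
gripper_width: 0.995
```

Emit:
move_arm:
  deltas:
    - [0, 0, 0, -1, -4.5, 1, 1]
    - [0, 0, 0, -1, -4.5, 1, 1]
    - [0, 0, 0, -1, -4.5, 1, 1]
    - [0, 0, 0, 0, 0, 0, 1]

```text
time: 2.52
eef_pos: [0.4941, 0.1243, 0.2]
eef_rot: [0.0, 0.957, -0.29, -0.001]
contact_force: [-0.2, -0.3, -0.8]
gripper_width: 1.003
```

```bash
python3 - <<'E'
from h import *
plan([.5245,.194,.12],-34)
c=arm.get_calibration("wrist");print({k:np.round(v,4).tolist() for k,v in c.items()})
np.savez("wc.npz",**{k:np.array(v) for k,v in c.items() if k in("intrinsics","R","t")})
im=arm.snapshot("wrist");cv2.imwrite("pics/w1.png",cv2.resize(im[:,:,::-1],(800,600)))
E
```

```text
t 2.52 pos [0.4941 0.1243 0.2   ] yaw -33.77 F [-0.2 -0.3 -0.8] w 1.003 q6 0.68
 turn [0.06 0.11 0.23] rows 1 then shift cm [-1.38 -7.48  8.  ] rows 2
{'intrinsics': [[325.1923, 0.0, 277.881], [0.0, 325.1923, 203.908], [0.0, 0.0, 1.0]], 'R': [[0.8315, -0.5555, -0.0024], [-0.5338, -0.8002, 0.2734], [-0.1537, -0.2261, -0.9619]], 't': [-0.3409, 0.3349, 0.4524]}
```

View pics/w1.png

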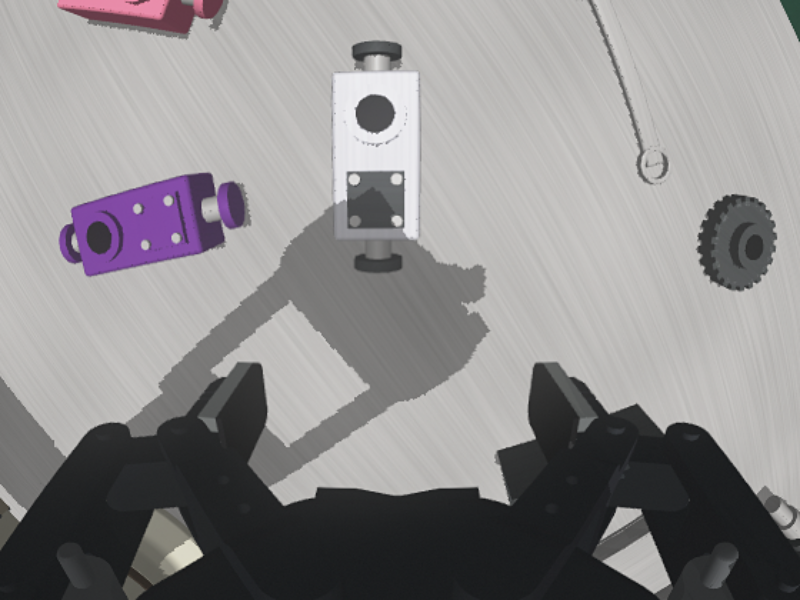

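The wrist view shows the housing straight ahead, with its top-face corners at about (333,72), (419,72), (419,239) and (334,239). Cap_a (the boss end) is at the far side, and the purple look-alike is well clear. I'll convert these to positions.

```bash
cat >>h.py <<'E'
def wr(c,u,v,z):  # u,v in 800x600 view
    K=c["intrinsics"];u,v=(u+.5)*.7-.5,(v+.5)*.7-.5
    a=np.array([u-K[0,2],v-K[1,2]]);r=np.hypot(*a);th=r/K[0,0]
    d=c["R"].T@np.r_[a/r*np.sin(th),np.cos(th)];o=-c["R"].T@c["t"]
    return o+d*(z-o[2])/d[2]
E
python3 - <<'E'
from h import *
c=dict(np.load("wc.npz"))
P=np.array([wr(c,*p,.048)[:2] for p in[(333,72),(419,72),(419,239),(334,239)]])
print(P.round(4),P.mean(0),[np.linalg.norm(P[i]-P[i-1]).round(4) for i in range(4)])
d=P[0]+P[1]-P[2]-P[3];print(np.degrees(np.arctan2(d[1],d[0])))
a,b=wr(c,376,47,.043),wr(c,378,262,.043);print(a,b,(a+b)/2)
m=P.mean(0);plan([*m,.12],-34)
E
```

```text
[[0.5306 0.253 ]
 [0.575  0.2224]
 [0.5157 0.133 ]
 [0.4702 0.1636]] [0.52288882 0.19297415] [np.float64(0.1079), np.float64(0.0539), np.float64(0.1072), np.float64(0.0548)]
56.21738738658875
[0.56241926 0.25237287 0.043     ] [0.48451906 0.13430262 0.043     ] [0.52346916 0.19333775 0.043     ]
t 2.58 pos [0.4939 0.123  0.2006] yaw -33.82 F [ 0.2 -0.3  0.1] w 0.995 q6 0.68
 turn [0.06 0.07 0.18] rows 1 then shift cm [-1.51 -7.42  8.06] rows 2
```

Emit:
move_arm:
  deltas:
    - [0, 0, 0, -0.75, -3.7, 1, 1]
    - [0, 0, 0, -0.75, -3.7, 3, 1]
    - [0, 0, 0, 0, 0, 4, 1]
    - [0, 0, 0, 0, 0, 5, 1]
    - [0, 0, 0, 0, 0, 5, 1]
  newtons: 80

```text
time: 3.2
eef_pos: [0.5231, 0.1908, 0.0204]
eef_rot: [-0.0, 0.956, -0.292, 0.0]
contact_force: [1.0, 1.2, -0.9]
gripper_width: 0.998
```

```bash
python3 -c "
from h import *
plan([.5232,.1932,.006],-33.8)"
```

```text
t 3.2 pos [0.5231 0.1908 0.0204] yaw -33.99 F [ 1.   1.2 -0.9] w 0.998 q6 0.8
 turn [-0.04 -0.04 -0.19] rows 1 then shift cm [-0.13 -0.21  1.44] rows 1
```

Emit:
move_arm:
  deltas:
    - [0, 0, 0, -0.1, -0.2, 1.3, 1]
    - [0, 0, 0, 0, 0, 0, -1]
    - [0, 0, 0, 0, 0, 0, -1]
    - [0, 0, 0, 0, 0, 0, -1]
    - [0, 0, 0, 0, 0, 0, -1]
  newtons: 80

```text
time: 3.82
eef_pos: [0.5246, 0.1941, 0.0107]
eef_rot: [-0.001, 0.956, -0.292, 0.002]
contact_force: [-1.0, -1.2, 8.8]
gripper_width: 0.647
```

Emit:
move_arm:
  deltas:
    - [0, 0, 0, 0, 0, 0, -1]
    - [0, 0, 0, 0, 0, 0, -1]

```text
time: 4.08
eef_pos: [0.5246, 0.1941, 0.0107]
eef_rot: [-0.001, 0.956, -0.292, 0.002]
contact_force: [-1.0, -1.8, 8.3]
gripper_width: 0.64
```

```bash
python3 -c "
from h import *
plan([.5232,.1932,.006],-33.8)"
```

```text
t 4.08 pos [0.5246 0.1941 0.0107] yaw -33.95 F [-1.  -1.8  8.3] w 0.64 q6 0.81
 turn [-0.14 -0.14 -0.15] rows 1 then shift cm [-0.06  0.15  0.47] rows 1
```

Emit:
move_arm:
  deltas:
    - [0, 0, 0, 0, 0, -1, -1]
    - [0, 0, 0, 0, 0, -1, -1]
    - [0, 0, 0, 0, 0, 0, -1]

```text
time: 4.45
eef_pos: [0.5239, 0.1942, 0.0296]
eef_rot: [-0.001, 0.956, -0.292, 0.001]
contact_force: [0.5, 0.9, -6.4]
gripper_width: 0.645
```

```bash
python3 - <<'E'
from h import *
im=cv2.imread("pics/crop.png",0)
f=lambda a,b,z:w("top",185+(a+.5)/4.2-.5,185+(b+.5)/4.2-.5,z)[:2]
L=[];R=[]
for r in range(70,250,4):
    row=cv2.GaussianBlur(im,(1,9),0)[r].astype(float)
    x=np.where(row[540:]<92)[0]+540
    L.append((x[0],r))
    if 110<r<285:R.append((x[-1],r))
for nm,P,z in(("left z0",L,0),("right foot",R,.006)):
    Q=np.array([f(*p,z) for p in P])
    vx,vy,x0,y0=cv2.fitLine(Q.astype(np.float32),cv2.DIST_HUBER,0,.01,.01).ravel()
    print(nm,im[150,500:520].mean(),np.degrees(np.arctan(vy/vx)),"at x=.537 y=",y0+(0.537-x0)*vy/vx)
n=np.array([-.282,-.959]);fc=np.array([.537,-.093])
plan([*(fc-.095*n),.025],-16.4)
E
```

```text
left z0 124.45 -16.699389 at x=.537 y= -0.09068843
right foot 124.45 -16.906834 at x=.537 y= -0.17420155
t 4.45 pos [0.5239 0.1942 0.0296] yaw -33.94 F [ 0.5  0.9 -6.4] w 0.645 q6 0.81
 turn [ -0.07  -0.08 -17.54] rows 2 then shift cm [ 9.37 17.68  0.46] rows 3
```

Emit:
move_arm:
  deltas:
    - [0, 0, -8.5, 0, 0, 0, -1]
    - [0, 0, -8.6, 0, 0, 0, -1]
    - [0, 0, 0, 2.4, 4.4, 0, -1]
    - [0, 0, 0, 2.4, 4.4, 0, -1]
    - [0, 0, 0, 2.4, 4.4, 0, -1]

```text
time: 5.08
eef_pos: [0.554, 0.0454, 0.0282]
eef_rot: [-0.0, 0.989, -0.146, -0.0]
contact_force: [0.6, 0.6, -6.1]
gripper_width: 0.646
```

Emit:
move_arm:
  deltas:
    - [0, 0, 0, 2.3, 4.0, 0, -1]
    - [0, 0, 0, 0, 0, 0.8, -1]
    - [0, 0, 0, 0, 0, 0, -1]

```text
time: 5.45
eef_pos: [0.5637, 0.0019, 0.0195]
eef_rot: [-0.0, 0.989, -0.147, -0.001]
contact_force: [-0.0, 1.1, -6.6]
gripper_width: 0.646
```

```bash
python3 - <<'E'
from h import *
n=np.array([-.289,-.957]);fc=np.array([.538,-.091])
plan([*(fc-.085*n),.0125],-16.8)
t=arm.snapshot("top")[:,:,::-1];s=arm.snapshot("scene")[:,:,::-1]
a=cv2.resize(t[170:270,220:360],(560,400),interpolation=cv2.INTER_CUBIC)
b=cv2.resize(s[150:250,190:370],(720,400),interpolation=cv2.INTER_CUBIC)
cv2.imwrite("pics/p1.png",cv2.resize(np.hstack([a[:,:400],b[:,:400]]),(800,400)))
E
```

```text
t 5.45 pos [0.5637 0.0019 0.0195] yaw -16.88 F [-0.   1.1 -6.6] w 0.646 q6 0.16
 turn [-0.    0.11 -0.08] rows 1 then shift cm [0.22 1.14 0.7 ] rows 1
```

View pics/p1.png

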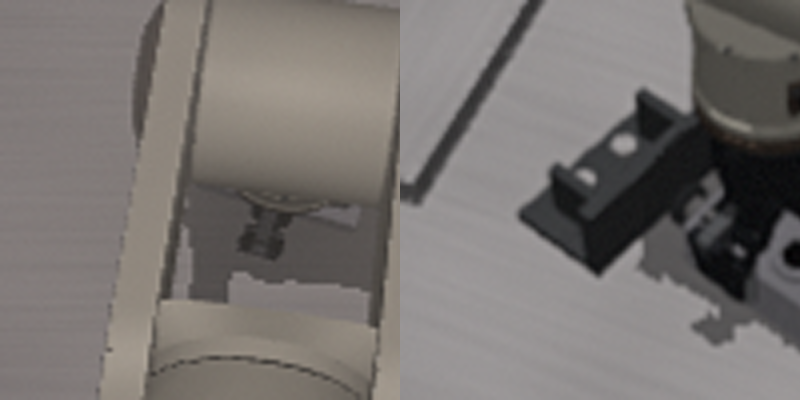

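Emit:
move_arm:
  deltas:
    - [0, 0, 0, 0.2, 0.5, 0.6, -1]
    - [0, 0, 0, 0, 0.6, 0, -1]
    - [0, 0, 0, 0, 0.4, 0, -1]
    - [0, 0, 0, 0, 0.4, 0, -1]
    - [0, 0, 0, 0, 0, 0, -1]

```text
time: 6.18
eef_pos: [0.5608, -0.0172, 0.0144]
eef_rot: [-0.0, 0.989, -0.147, 0.0]
contact_force: [0.6, 0.3, -6.0]
gripper_width: 0.644
```

Emit:
move_arm:
  deltas:
    - [0, 0, 0, 0, 0.3, 0, -1]
    - [0, 0, 0, 0, 0.3, 0, -1]
    - [0, 0, 0, 0, 0, 0, -1]

```text
time: 6.55
eef_pos: [0.5591, -0.0226, 0.0144]
eef_rot: [-0.0, 0.989, -0.146, 0.0]
contact_force: [1.3, 1.9, -4.7]
gripper_width: 0.64
```

```bash
python3 - <<'E'
from h import *
n=np.array([-.289,-.957]);fc=np.array([.538,-.091])
plan([*(fc-.065*n),.0125],-16.8);o=arm.get_obs()
print("dist",(fc-o["eef_pos"][:2])@n,"F.n",o["contact_force"][:2]@n,o["ft_torque"])
E
```

```text
t 6.55 pos [ 0.5591 -0.0226  0.0144] yaw -16.85 F [ 1.3  1.9 -4.7] w 0.64 q6 0.12
 turn [-0.02 -0.01 -0.05] rows 1 then shift cm [-0.05  0.66  0.19] rows 1
dist 0.07157584893552024 F.n -2.187419658085429 [ 0.31427449 -0.16438443  0.00340765]
```

Emit:
move_arm:
  deltas:
    - [0, 0, 0, 0, 0.2, 0, -1]
    - [0, 0, 0, 0, 0.2, 0, -1]
    - [0, 0, 0, 0, 0, 0, -1]

```text
time: 6.92
eef_pos: [0.558, -0.0264, 0.0144]
eef_rot: [-0.0, 0.989, -0.146, 0.0]
contact_force: [1.8, 2.9, -4.5]
gripper_width: 0.644
```

Emit:
move_arm:
  deltas:
    - [0, 0, 0, 0, 0.2, 0, -1]
    - [0, 0, 0, 0, 0, 0, -1]

```text
time: 7.18
eef_pos: [0.5574, -0.0284, 0.0144]
eef_rot: [-0.0, 0.989, -0.146, 0.0]
contact_force: [0.9, 3.3, -4.7]
gripper_width: 0.643
```

```bash
cat >>h.py <<'E'
def rep(n=np.array([-.289,-.957]),fc=np.array([.538,-.091])):
    o=arm.get_obs();print("t",o["time"],"dist",(fc-o["eef_pos"][:2])@n,"F.n",o["contact_force"][:2]@n,"F",o["contact_force"].round(1),o["ft_torque"].round(2),o["eef_pos"].round(4))
E
python3 -c "
from h import *
rep()
s=arm.snapshot('scene')[:,:,::-1]
cv2.imwrite('pics/p2.png',cv2.resize(s[160:240,220:330],None,fx=6,fy=6,interpolation=cv2.INTER_CUBIC))"
```

```text
t 7.175 dist 0.0655451152033788 F.n -3.4390228612573517 F [ 0.9  3.3 -4.7] [ 0.46 -0.25  0.01] [ 0.5574 -0.0284  0.0144]
```

View pics/p2.png

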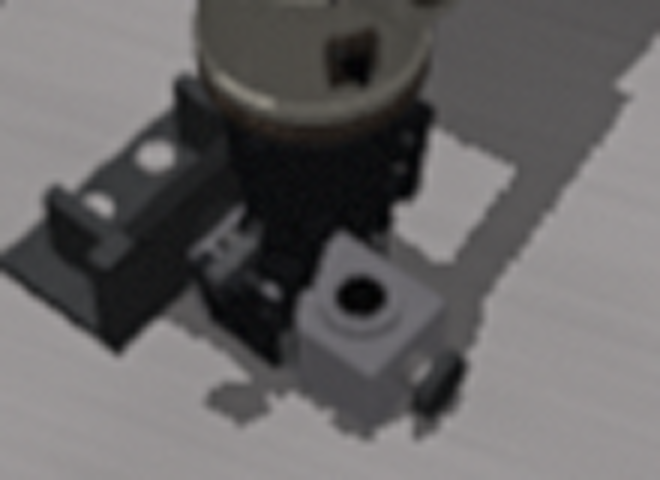

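Emit:
move_arm:
  deltas:
    - [0, 0, 0, 0, 0.15, 0, -1]
    - [0, 0, 0, 0, 0.1, 0, -1]
    - [0, 0, 0, 0, 0, 0, -1]

```text
time: 7.6
eef_pos: [0.5567, -0.0308, 0.0144]
eef_rot: [-0.0, 0.989, -0.146, 0.0]
contact_force: [2.4, 4.6, -4.1]
gripper_width: 0.648
```

Emit:
move_arm:
  deltas:
    - [0, 0, 0, 0, 0.15, 0, -1]
    - [0, 0, 0, 0, 0, 0, -1]

```text
time: 7.85
eef_pos: [0.5564, -0.0318, 0.0144]
eef_rot: [-0.0, 0.989, -0.146, 0.0]
contact_force: [4.1, 7.8, -3.6]
gripper_width: 0.644
```

Emit:
move_arm:
  deltas:
    - [0, 0, 0, 0, 0.15, 0, -1]
    - [0, 0, 0, 0, 0, 0, -1]

```text
time: 8.1
eef_pos: [0.5564, -0.0319, 0.0146]
eef_rot: [-0.002, 0.989, -0.146, 0.001]
contact_force: [7.6, 21.5, -4.1]
gripper_width: 0.642
```

```bash
python3 -c "
from h import *
rep()"
```

```text
t 8.1 dist 0.061858142767974814 F.n -22.779601928444464 F [ 7.6 21.5 -4.1] [ 3.21 -1.14  0.02] [ 0.5564 -0.0319  0.0146]
```

Emit:
move_arm:
  deltas:
    - [0, 0, 0, 0, 0.1, 0, -1]
    - [0, 0, 0, 0, 0, 0, -1]
    - [0, 0, 0, 0, 0, 0, -1]
    - [0, 0, 0, 0, 0, 0, -1]
    - [0, 0, 0, 0, 0, 0, -1]

```text
time: 8.72
eef_pos: [0.5564, -0.032, 0.0146]
eef_rot: [-0.002, 0.989, -0.146, 0.001]
contact_force: [10.2, 29.9, -3.7]
gripper_width: 0.646
```

Emit:
move_arm:
  deltas:
    - [0, 0, 0, 0, 0, 0, -1]
    - [0, 0, 0, 0, 0, 0, -1]
    - [0, 0, 0, 0, 0, 0, -1]
    - [0, 0, 0, 0, 0, 0, -1]
    - [0, 0, 0, 0, 0, 0, -1]

```text
time: 9.35
eef_pos: [0.5564, -0.032, 0.0146]
eef_rot: [-0.002, 0.989, -0.146, 0.001]
contact_force: [10.4, 31.1, -3.3]
gripper_width: 0.645
```

```bash
python3 -c "
from h import *
rep()"
```

```text
t 9.35 dist 0.06177397969645321 F.n -32.80366583648604 F [10.4 31.1 -3.3] [ 4.52 -1.52 -0.02] [ 0.5564 -0.032   0.0146]
```

Emit:
move_arm:
  deltas:
    - [0, 0, 0, 0, -1, 0, -1]
    - [0, 0, 0, 0, -3, -0.5, -1]
    - [0, 0, 0, -1.4, -4, -1, -1]
    - [0, 0, 0, -1.4, -4, 0, -1]
    - [0, 0, 0, -1.4, -1.2, 0, -1]

```text
time: 9.98
eef_pos: [0.5532, 0.1056, 0.0291]
eef_rot: [0.0, 0.989, -0.146, -0.0]
contact_force: [-0.3, -1.1, -6.0]
gripper_width: 0.645
```

Emit:
move_arm:
  deltas:
    - [0, 0, -10, 0, 0, 0, -1]
    - [0, 0, -10, 0, 0, 0, -1]
    - [0, 0, -10, 0, 0, 0, -1]
    - [0, 0, -10, 0, 0, 0, -1]
    - [0, 0, -10, 0, 0, 0, -1]

```text
time: 10.6
eef_pos: [0.553, 0.1033, 0.029]
eef_rot: [0.0, 0.958, 0.288, -0.0]
contact_force: [0.2, -0.1, -5.8]
gripper_width: 0.644
```

Emit:
move_arm:
  deltas:
    - [0, 0, -10, 0, 0, 0, -1]
    - [0, 0, -10, 0, 0, 0, -1]
    - [0, 0, -10, 0, 0, 0, -1]
    - [0, 0, -10, 0, 0, 0, -1]
    - [0, 0, 0, 0, 0, 0, -1]

```text
time: 11.22
eef_pos: [0.5531, 0.1034, 0.0291]
eef_rot: [-0.0, 0.803, 0.595, -0.0]
contact_force: [-0.1, -0.3, -6.5]
gripper_width: 0.646
```

```bash
python3 - <<'E'
from h import *
plan([.55,.1,.0125],73.2)
c=arm.get_calibration("wrist");np.savez("wc.npz",**{k:np.array(v) for k,v in c.items() if k in("intrinsics","R","t")})
cv2.imwrite("pics/w2.png",cv2.resize(arm.snapshot("wrist")[:,:,::-1],(800,600)))
E
```

```text
t 11.22 pos [0.5531 0.1034 0.0291] yaw 73.09 F [-0.1 -0.3 -6.5] w 0.646 q6 -1.23
 turn [-0.03  0.03 -0.11] rows 1 then shift cm [-0.42 -0.2   1.66] rows 1
```

View pics/w2.png

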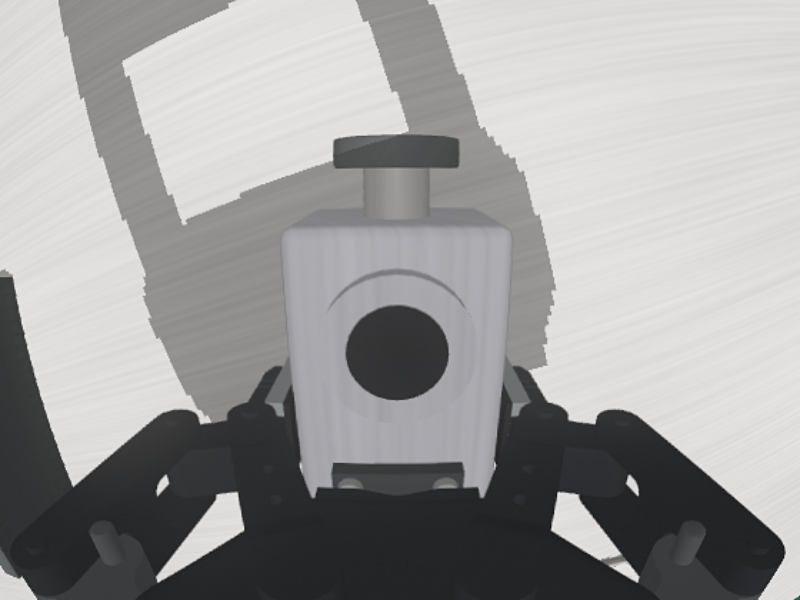

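The wrist view shows the housing held squarely, with cap_a at (396,150) still fully out. Next I set it down and regrip it turned by 180°, because of the range of the last joint.

Emit:
move_arm:
  deltas:
    - [0, 0, 0, 0, 0, 1, -1]
    - [0, 0, 0, 0, 0, 0.6, -1]
    - [0, 0, 0, 0, 0, 0.1, -1]
    - [0, 0, 0, 0, 0, 0.1, -1]
    - [0, 0, 0, 0, 0, 0, -1]

```text
time: 11.9
eef_pos: [0.5536, 0.1039, 0.0114]
eef_rot: [0.0, 0.803, 0.596, 0.0]
contact_force: [0.7, 0.3, -6.7]
gripper_width: 0.644
```

Emit:
move_arm:
  deltas:
    - [0, 0, 0, 0, 0, 0.1, -1]
    - [0, 0, 0, 0, 0, 0, -1]

```text
time: 12.15
eef_pos: [0.5537, 0.1039, 0.0108]
eef_rot: [0.0, 0.803, 0.596, 0.0]
contact_force: [-1.0, 0.1, 1.3]
gripper_width: 0.649
```

Emit:
move_arm:
  deltas:
    - [0, 0, 0, 0, 0, 0.05, -1]
    - [0, 0, 0, 0, 0, 0, -1]

```text
time: 12.4
eef_pos: [0.5537, 0.1039, 0.0107]
eef_rot: [0.0, 0.803, 0.596, 0.0]
contact_force: [-5.6, -1.8, 9.7]
gripper_width: 0.642
```

Emit:
move_arm:
  deltas:
    - [0, 0, 0, 0, 0, -0.1, 1]
    - [0, 0, 0, 0, 0, 0, 1]
    - [0, 0, 0, 0, 0, 0, 1]
    - [0, 0, 0, 0, 0, 0, 1]
    - [0, 0, 0, 0, 0, -1, 1]

```text
time: 13.02
eef_pos: [0.5531, 0.1039, 0.0206]
eef_rot: [-0.0, 0.803, 0.596, -0.001]
contact_force: [-0.4, -0.0, -0.7]
gripper_width: 0.997
```

Emit:
move_arm:
  deltas:
    - [0, 0, 0, 0, 0, -3, 1]
    - [0, 0, 0, 0, 0, -5, 1]
    - [0, 0, 10, 0, 0, 0, 1]
    - [0, 0, 10, 0, 0, 0, 1]
    - [0, 0, 10, 0, 0, 0, 1]

```text
time: 13.65
eef_pos: [0.5536, 0.1039, 0.1017]
eef_rot: [0.0, 0.931, 0.365, 0.0]
contact_force: [-0.2, 0.6, -0.3]
gripper_width: 1.002
```

Emit:
move_arm:
  deltas:
    - [0, 0, 10, 0, 0, 0, 1]
    - [0, 0, 10, 0, 0, 0, 1]
    - [0, 0, 10, 0, 0, 0, 1]
    - [0, 0, 10, 0, 0, 0, 1]
    - [0, 0, 10, 0, 0, 0, 1]

```text
time: 14.28
eef_pos: [0.5536, 0.1039, 0.1016]
eef_rot: [-0.0, 0.998, -0.063, 0.0]
contact_force: [-0.1, -0.3, -0.1]
gripper_width: 1.001
```

Emit:
move_arm:
  deltas:
    - [0, 0, 10, 0, 0, 0, 1]
    - [0, 0, 10, 0, 0, 0, 1]
    - [0, 0, 10, 0, 0, 0, 1]
    - [0, 0, 10, 0, 0, 0, 1]
    - [0, 0, 10, 0, 0, 0, 1]

```text
time: 14.9
eef_pos: [0.5536, 0.1039, 0.1015]
eef_rot: [-0.0, 0.878, -0.479, 0.0]
contact_force: [0.7, 0.6, 0.0]
gripper_width: 0.998
```

Emit:
move_arm:
  deltas:
    - [0, 0, 10, 0, 0, 0, 1]
    - [0, 0, 10, 0, 0, 0, 1]
    - [0, 0, 10, 0, 0, 0, 1]
    - [0, 0, 10, 0, 0, 0, 1]
    - [0, 0, 10, 0, 0, 0, 1]

```text
time: 15.52
eef_pos: [0.5536, 0.1039, 0.1016]
eef_rot: [0.0, -0.594, 0.805, -0.0]
contact_force: [-0.2, 0.3, 0.1]
gripper_width: 1.002
```

```bash
python3 - <<'E'
from h import *
plan([.5535,.1037,.0115],-106.9)
cv2.imwrite("pics/w3.png",cv2.resize(arm.snapshot("wrist")[:,:,::-1],(800,600)))
E
```

```text
t 15.53 pos [0.5536 0.1039 0.1016] yaw -107.18 F [-0.2  0.3  0.1] w 1.002 q6 1.92
 turn [-0.03  0.02 -0.28] rows 1 then shift cm [0.02 0.   9.01] rows 2
```

View pics/w3.png

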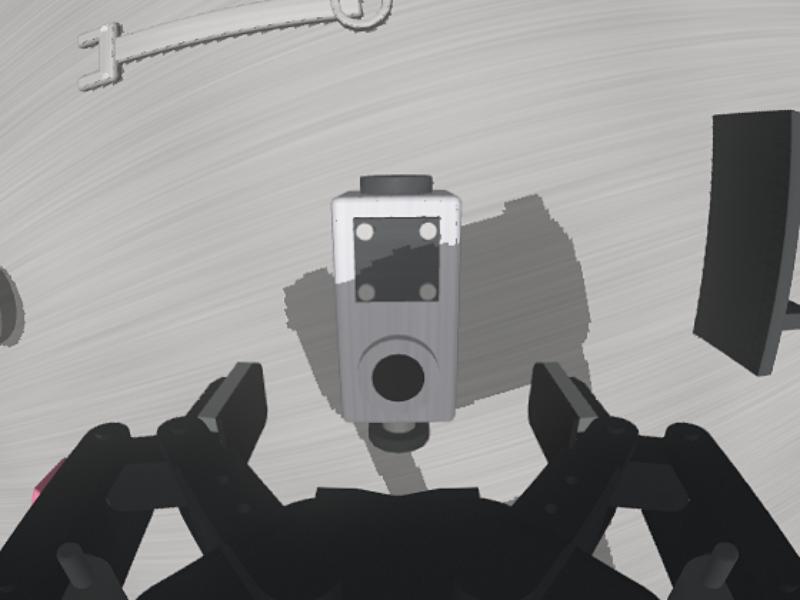

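In the wrist view cap_b at (397,185) is flush with the housing end. Cap_a at (398,435) is still out, and the housing is centred between the fingers. I'll regrip.

Emit:
move_arm:
  deltas:
    - [0, 0, 0, 0, 0, 5, 1]
    - [0, 0, 0, 0, 0, 3.9, 1]
    - [0, 0, 0, 0, 0, 0, -1]
    - [0, 0, 0, 0, 0, 0, -1]
    - [0, 0, 0, 0, 0, 0, -1]
  newtons: 80

```text
time: 16.2
eef_pos: [0.5544, 0.104, 0.0137]
eef_rot: [0.001, -0.596, 0.803, -0.001]
contact_force: [-1.6, 0.3, 5.7]
gripper_width: 0.64
```

Emit:
move_arm:
  deltas:
    - [0, 0, 0, 0, 0, 0, -1]
    - [0, 0, 0, 0, 0, 0, -1]
    - [0, 0, 0, 0, 0, 0, -1]
    - [0, 0, 0, 0, 0, -1, -1]
    - [0, 0, 0, 0, 0, -0.8, -1]

```text
time: 16.82
eef_pos: [0.5536, 0.1039, 0.0308]
eef_rot: [0.0, -0.596, 0.803, -0.0]
contact_force: [-0.2, 0.3, -6.2]
gripper_width: 0.646
```

Emit:
move_arm:
  deltas:
    - [0, 0, -10, 0, 0, 0, -1]
    - [0, 0, -10, 0, 0, 0, -1]
    - [0, 0, -10, 0, 0, 0, -1]
    - [0, 0, -10, 0, 0, 0, -1]
    - [0, 0, -10, 0, 0, 0, -1]

```text
time: 17.45
eef_pos: [0.5535, 0.1039, 0.0304]
eef_rot: [-0.0, 0.881, -0.473, 0.0]
contact_force: [-0.0, 0.5, -5.7]
gripper_width: 0.642
```

Emit:
move_arm:
  deltas:
    - [0, 0, -10, 0, 0, 0, -1]
    - [0, 0, -10, 0, 0, 0, -1]
    - [0, 0, -10, 0, 0, 0, -1]
    - [0, 0, -10.3, 0, 0, 0, -1]
    - [0, 0, 0, 0, 0, 0, -1]

```text
time: 18.08
eef_pos: [0.5535, 0.1039, 0.0302]
eef_rot: [-0.0, 0.99, -0.144, 0.0]
contact_force: [-0.6, 0.4, -6.4]
gripper_width: 0.643
```

```bash
python3 - <<'E'
from h import *
n=np.array([-.289,-.957]);fc=np.array([.538,-.091])
plan([*(fc-.092*n),.0135],-16.8);rep()
E
```

```text
t 18.07 pos [0.5535 0.1039 0.0302] yaw -16.59 F [-0.6  0.4 -6.4] w 0.643 q6 0.34
 turn [-0.01 -0.01  0.21] rows 1 then shift cm [4.15 9.91 1.67] rows 2
t 18.075 dist 0.19100941155975246 F.n -0.25194980113813603 F [-0.6  0.4 -6.4] [ 0.03 -0.02 -0.03] [0.5535 0.1039 0.0302]
```

Emit:
move_arm:
  deltas:
    - [0, 0, 0.2, 1.4, 3.3, 0, -1]
    - [0, 0, 0, 1.4, 3.3, 0, -1]
    - [0, 0, 0, 1.3, 3.3, 0, -1]
    - [0, 0, 0, 0, 0, 1.45, -1]
    - [0, 0, 0, 0, 0.4, 0, -1]

```text
time: 18.7
eef_pos: [0.5626, -0.0063, 0.0145]
eef_rot: [-0.0, 0.989, -0.147, -0.001]
contact_force: [0.1, -0.7, -5.9]
gripper_width: 0.64
```

Emit:
move_arm:
  deltas:
    - [0, 0, 0, 0, 0.4, 0, -1]
    - [0, 0, 0, 0, 0.4, 0, -1]
    - [0, 0, 0, 0, 0.3, 0, -1]
    - [0, 0, 0, 0, 0.3, 0, -1]
    - [0, 0, 0, 0, 0, 0, -1]

```text
time: 19.32
eef_pos: [0.5592, -0.02, 0.0154]
eef_rot: [-0.0, 0.989, -0.146, 0.0]
contact_force: [0.4, -0.7, -5.6]
gripper_width: 0.641
```

```bash
python3 -c "
from h import *
rep();plan([.55,.1,.0125],-16.8)"
```

```text
t 19.325 dist 0.07405100223182251 F.n 0.5542735889017375 F [ 0.4 -0.7 -5.6] [0.02 0.01 0.  ] [ 0.5592 -0.02    0.0154]
t 19.32 pos [ 0.5592 -0.02    0.0154] yaw -16.76 F [ 0.4 -0.7 -5.6] w 0.641 q6 0.12
 turn [-0.01 -0.    0.04] rows 1 then shift cm [ -4.35 -11.22   0.29] rows 2
```

Emit:
move_arm:
  deltas:
    - [0, 0, 0, 0, 0.3, 0, -1]
    - [0, 0, 0, 0, 0.3, 0, -1]
    - [0, 0, 0, 0, 0, 0, -1]

```text
time: 19.7
eef_pos: [0.5575, -0.0257, 0.0154]
eef_rot: [-0.0, 0.989, -0.146, 0.0]
contact_force: [0.4, 2.2, -5.5]
gripper_width: 0.641
```

Emit:
move_arm:
  deltas:
    - [0, 0, 0, 0, 0.2, 0, -1]
    - [0, 0, 0, 0, 0.2, 0, -1]
    - [0, 0, 0, 0, 0, 0, -1]

```text
time: 20.08
eef_pos: [0.5563, -0.0295, 0.0154]
eef_rot: [-0.0, 0.989, -0.146, 0.0]
contact_force: [1.3, 3.2, -5.1]
gripper_width: 0.639
```

```bash
python3 -c "
from h import *
rep()"
```

```text
t 20.075 dist 0.0641505325855485 F.n -3.4455739201662396 F [ 1.3  3.2 -5.1] [ 0.46 -0.2   0.  ] [ 0.5563 -0.0295  0.0154]
```

Emit:
move_arm:
  deltas:
    - [0, 0, 0, 0, 0.15, 0, -1]
    - [0, 0, 0, 0, 0.15, 0, -1]
    - [0, 0, 0, 0, 0, 0, -1]

```text
time: 20.45
eef_pos: [0.5557, -0.0319, 0.0154]
eef_rot: [-0.0, 0.989, -0.146, 0.0]
contact_force: [3.6, 7.4, -4.5]
gripper_width: 0.644
```

Emit:
move_arm:
  deltas:
    - [0, 0, 0, 0, 0.15, 0, -1]
    - [0, 0, 0, 0, 0, 0, -1]

```text
time: 20.7
eef_pos: [0.5556, -0.032, 0.0155]
eef_rot: [-0.002, 0.989, -0.146, 0.0]
contact_force: [6.9, 21.0, -4.6]
gripper_width: 0.643
```

```bash
python3 -c "
from h import *
rep()"
```

```text
t 20.7 dist 0.06150632984474671 F.n -22.074149315371038 F [ 6.9 21.  -4.6] [ 3.23 -0.99 -0.04] [ 0.5556 -0.032   0.0155]
```

Emit:
move_arm:
  deltas:
    - [0, 0, 0, 0, 0.1, 0, -1]
    - [0, 0, 0, 0, 0, 0, -1]
    - [0, 0, 0, 0, 0, 0, -1]
    - [0, 0, 0, 0, 0, 0, -1]
    - [0, 0, 0, 0, 0, 0, -1]

```text
time: 21.32
eef_pos: [0.5556, -0.0321, 0.0156]
eef_rot: [-0.002, 0.989, -0.145, 0.001]
contact_force: [9.3, 29.7, -3.9]
gripper_width: 0.64
```

Emit:
move_arm:
  deltas:
    - [0, 0, 0, 0, 0, 0, -1]
    - [0, 0, 0, 0, 0, 0, -1]
    - [0, 0, 0, 0, 0, 0, -1]
    - [0, 0, 0, 0, 0, 0, -1]
    - [0, 0, 0, 0, 0, 0, -1]

```text
time: 21.95
eef_pos: [0.5556, -0.0321, 0.0156]
eef_rot: [-0.002, 0.989, -0.145, 0.001]
contact_force: [9.7, 29.9, -4.3]
gripper_width: 0.642
```

Emit:
move_arm:
  deltas:
    - [0, 0, 0, 0, -1, 0, -1]
    - [0, 0, 0, 0, -3, 0, -1]
    - [0, 0, 0, 0, -4, -4, -1]
    - [0, 0, 0, 0, 0, -6, -1]
    - [0, 0, 0, 0, 0, -4, -1]

```text
time: 22.58
eef_pos: [0.578, 0.0421, 0.1579]
eef_rot: [0.0, 0.989, -0.145, 0.001]
contact_force: [0.8, 0.5, -7.3]
gripper_width: 0.644
```

```bash
python3 - <<'E'
from h import *
rep();plan([.488,-.353,.15],-87)
cv2.imwrite("pics/w4.png",cv2.resize(arm.snapshot("wrist")[:,:,::-1],(640,480)))
E
```

```text
t 22.575 dist 0.13896376630539894 F.n -0.7000865991096662 F [ 0.8  0.5 -7.3] [-0.02 -0.08  0.01] [0.578  0.0421 0.1579]
t 22.57 pos [0.578  0.0421 0.1579] yaw -16.7 F [ 0.8  0.5 -7.3] w 0.644 q6 0.23
 turn [-5.00e-02 -1.00e-01  7.03e+01] rows 7 then shift cm [38.99 11.06  0.79] rows 7
```

View pics/w4.png

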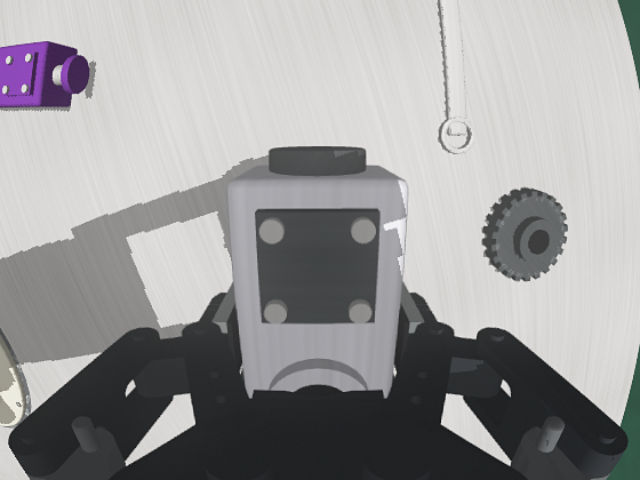

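Cap_b is flush, at (317,160), and the grip is square. Next is the carry to the tray.

Emit:
move_arm:
  deltas:
    - [0, 0, 10, 0, 0, 0, -1]
    - [0, 0, 10, 0, 0, 0, -1]
    - [0, 0, 10, 0, 0, 0, -1]
    - [0, 0, 10, 0, 0, 0, -1]
    - [0, 0, 10, 0, 0, 0, -1]

```text
time: 23.25
eef_pos: [0.5775, 0.0415, 0.1548]
eef_rot: [0.0, 0.833, -0.553, -0.0]
contact_force: [-0.1, 0.5, -5.7]
gripper_width: 0.644
```

Emit:
move_arm:
  deltas:
    - [0, 0, 10, 0, 0, 0, -1]
    - [0, 0, 10.3, 0, 0, 0, -1]
    - [0, 0, 0, 4.3, 1.2, 0, -1]
    - [0, 0, 0, 4.3, 1.2, 0, -1]
    - [0, 0, 0, 4.3, 1.2, 0, -1]

```text
time: 23.88
eef_pos: [0.5478, -0.0903, 0.1549]
eef_rot: [0.0, 0.725, -0.689, -0.0]
contact_force: [0.4, -0.4, -5.9]
gripper_width: 0.638
```

Emit:
move_arm:
  deltas:
    - [0, 0, 0, 4.3, 1.2, 0, -1]
    - [0, 0, 0, 4.3, 1.2, 0, -1]
    - [0, 0, 0, 4.3, 1.2, 0, -1]
    - [0, 0, 0, 4.3, 1.2, 0, -1]
    - [0, 0, 0, 4.3, 1.2, 0, -1]

```text
time: 24.5
eef_pos: [0.4988, -0.3082, 0.1549]
eef_rot: [0.0, 0.725, -0.689, -0.0]
contact_force: [1.2, -0.4, -6.3]
gripper_width: 0.64
```

Emit:
move_arm:
  deltas:
    - [0, 0, 0, 4.3, 1.2, 0, -1]
    - [0, 0, 0, 0, 0, 0, -1]

```text
time: 24.75
eef_pos: [0.4885, -0.353, 0.1544]
eef_rot: [0.001, 0.724, -0.69, -0.0]
contact_force: [-0.6, 1.0, -6.9]
gripper_width: 0.64
```

```bash
python3 - <<'E'
from h import *
plan([.488,-.353,.03],-87)
cv2.imwrite("pics/w5.png",cv2.resize(arm.snapshot("wrist")[:,:,::-1],(640,480)))
E
```

```text
t 24.75 pos [ 0.4885 -0.353   0.1544] yaw -87.24 F [-0.6  1.  -6.9] w 0.64 q6 0.77
 turn [ 0.09 -0.01 -0.24] rows 1 then shift cm [-0.    0.05 12.44] rows 2
```

View pics/w5.png

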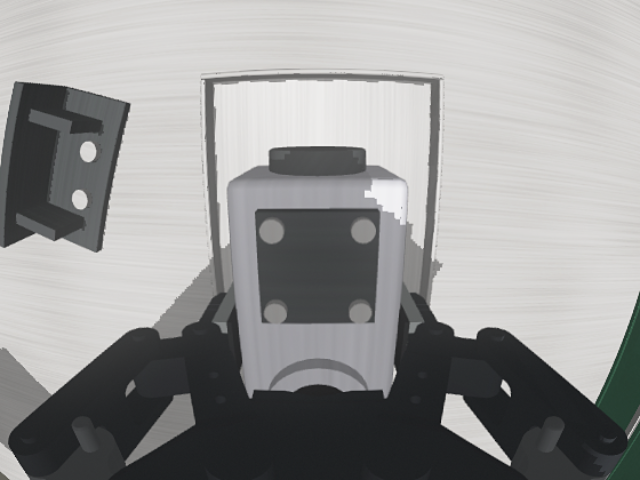

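The tray's walls (from (203,75) to (442,75)) stand evenly about the housing and parallel to it. I'll lower it, feeling for contact with the floor at a TCP height of about 0.018.

Emit:
move_arm:
  deltas:
    - [0, 0, 0, 0, 0, 5, -1]
    - [0, 0, 0, 0, 0, 5, -1]
    - [0, 0, 0, 0, 0, 2.5, -1]
    - [0, 0, 0, 0, 0, 0.6, -1]
    - [0, 0, 0, 0, 0, 0, -1]

```text
time: 25.42
eef_pos: [0.4902, -0.35, 0.025]
eef_rot: [0.0, 0.725, -0.688, 0.0]
contact_force: [0.4, -0.8, -5.0]
gripper_width: 0.646
```

Emit:
move_arm:
  deltas:
    - [0, 0, 0, 0, 0, 0.1, -1]
    - [0, 0, 0, 0, 0, 0, -1]

```text
time: 25.68
eef_pos: [0.4902, -0.3505, 0.0242]
eef_rot: [-0.0, 0.725, -0.689, 0.001]
contact_force: [-0.1, -0.6, -6.5]
gripper_width: 0.645
```

Emit:
move_arm:
  deltas:
    - [0, 0, 0, 0, 0, 0.1, -1]
    - [0, 0, 0, 0, 0, 0, -1]

```text
time: 25.92
eef_pos: [0.4898, -0.3503, 0.0224]
eef_rot: [-0.0, 0.725, -0.689, -0.0]
contact_force: [-0.0, -0.1, -6.0]
gripper_width: 0.641
```

Emit:
move_arm:
  deltas:
    - [0, 0, 0, 0, 0, 0.2, -1]
    - [0, 0, 0, 0, 0, 0.1, -1]
    - [0, 0, 0, 0, 0, 0, -1]

```text
time: 26.3
eef_pos: [0.4898, -0.3502, 0.0191]
eef_rot: [-0.0, 0.725, -0.689, -0.0]
contact_force: [-0.3, -0.5, -5.7]
gripper_width: 0.641
```

Emit:
move_arm:
  deltas:
    - [0, 0, 0, 0, 0, 0.1, -1]
    - [0, 0, 0, 0, 0, 0, -1]

```text
time: 26.55
eef_pos: [0.4898, -0.3502, 0.0182]
eef_rot: [-0.0, 0.725, -0.689, -0.0]
contact_force: [0.1, -0.2, -6.4]
gripper_width: 0.643
```

Emit:
move_arm:
  deltas:
    - [0, 0, 0, 0, 0, 0.1, -1]
    - [0, 0, 0, 0, 0, 0, -1]

```text
time: 26.8
eef_pos: [0.4899, -0.3503, 0.0177]
eef_rot: [-0.0, 0.725, -0.689, 0.0]
contact_force: [-2.1, 1.7, 2.0]
gripper_width: 0.642
```

Emit:
move_arm:
  deltas:
    - [0, 0, 0, 0, 0, 0.05, -1]
    - [0, 0, 0, 0, 0, 0, -1]

```text
time: 27.05
eef_pos: [0.4899, -0.3503, 0.0176]
eef_rot: [-0.0, 0.725, -0.689, 0.0]
contact_force: [-6.0, 3.7, 10.0]
gripper_width: 0.648
```

Emit:
move_arm:
  deltas:
    - [0, 0, 0, 0, 0, -0.1, 1]
    - [0, 0, 0, 0, 0, 0, 1]
    - [0, 0, 0, 0, 0, 0, 1]
    - [0, 0, 0, 0, 0, 0, 1]
    - [0, 0, 0, 0, 0, -1, 1]

```text
time: 27.68
eef_pos: [0.4895, -0.3499, 0.0275]
eef_rot: [-0.0, 0.725, -0.689, -0.001]
contact_force: [-0.1, -0.4, 0.0]
gripper_width: 1.003
```

Emit:
move_arm:
  deltas:
    - [0, 0, 0, 0, 0, -3, 1]
    - [0, 0, 0, 0, 0, -5, 1]
    - [0, 0, 0, 0, 0, -5, 1]
    - [0, 0, 0, 0, 5, -2, 1]
    - [0, 0, 0, 0, 5, 0, 1]

```text
time: 28.3
eef_pos: [0.3894, -0.3557, 0.1802]
eef_rot: [0.0, 0.725, -0.688, 0.002]
contact_force: [0.1, -0.2, -0.9]
gripper_width: 0.995
```

Emit:
move_arm:
  deltas:
    - [0, 0, 0, 0, 4, 0, 1]
    - [0, 0, 0, 0, 0, 0, 1]
    - [0, 0, 0, 0, 0, 0, 1]

```text
time: 28.68
eef_pos: [0.3504, -0.3576, 0.1785]
eef_rot: [-0.0, 0.725, -0.689, 0.001]
contact_force: [0.9, 0.1, -0.5]
gripper_width: 0.997
```

```bash
python3 - <<'E'
from h import *
plan([.488,-.353,.03],-87)
a=arm.snapshot("wrist")[:,:,::-1];s=arm.snapshot("scene")[:,:,::-1];t=arm.snapshot("top")[:,:,::-1]
b=cv2.resize(s[110:215,130:270],(400,300),interpolation=cv2.INTER_CUBIC)
d=cv2.resize(t,(400,300))
cv2.imwrite("pics/f.png",np.hstack([cv2.resize(a,(400,600),interpolation=cv2.INTER_AREA) if 0 else np.vstack([cv2.resize(a,(400,300),interpolation=cv2.INTER_AREA),d]),np.vstack([b,cv2.resize(s,(400,300))])]))
E
```

```text
t 28.68 pos [ 0.3504 -0.3576  0.1785] yaw -87.07 F [ 0.9  0.1 -0.5] w 0.997 q6 0.57
 turn [-0.04 -0.04 -0.07] rows 1 then shift cm [  0.26 -13.77  14.85] rows 3
```

View pics/f.png

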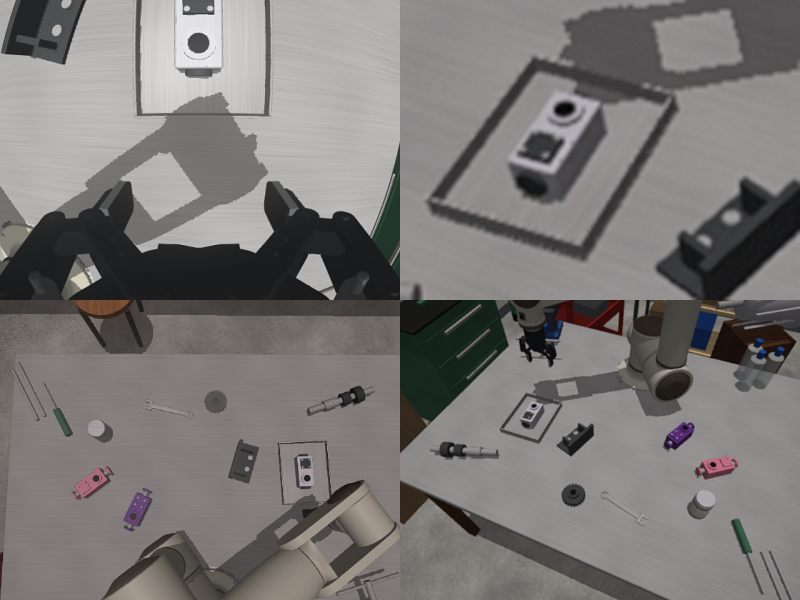

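The housing stands upright in the middle of the tray with both heads flush: cap_a at (199,72) in the wrist view, cap_b at (530,185) in the scene crop. The bystanders are where they were.

```bash
python3 -c "
from cell import arm
print(arm.job_done())"
```

```text
the job is handed in; nothing more can be done
None
```

The job is done and handed in at about 29 s of the allowed 72 s. Both plugs were pressed home on the plate, cap_b first and then cap_a, and the housing stands upright in the middle of the tray.

- **Pressing:** I held the housing by its width, a few millimetres above the bench, and pushed it square to the plate. Each plug came up against a solid stop, and I held it there for about 1.2 s at roughly 30 N. The hand stopped at nearly the same distance from the plate both times, 61.8 and 61.5 mm.
- **Turning round:** I set the housing down part-way and regripped it, because the last joint's range does not allow the full half turn in one grip.
- **Setting down:** I lowered it to the tray floor until the force showed contact, then opened the fingers and backed away.
- **Last checks:** The pictures show both plug heads flush with the housing ends, the gear, wrench and can where they were, and the gripper touching nothing. The largest pressing force I read was about 33 N.
- **Disagreements:** The stops came about 1–1.5 mm closer than the expected 63 mm, which is within my camera error. The force while the plugs slid was about 3–4 N, rising to about 8 N just before the stop, against the 5 N stated. I did not measure the plug positions beyond the solid stops and the pictures.

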